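Press the wide rivet home on the lantern strip

ROBOT

A 6-joint arm with a two-finger parallel gripper is mounted at the origin on the work surface. World frame = base frame: x ahead of the robot, y to its left, z up, the work surface at z = 0. Lengths are in m, angles in rad, forces in N, time in s.
With the tool pointing down it reaches from about 0.3 to 0.775 m from the base axis. Payload 14.6 kg.
Tool frame: the origin (TCP) lies midway between the tips of the shut fingers; the grasp point (between the pads) lies 19 mm behind it (grasp_offset is the distance from the TCP to the grasp point, in m); z points along the fingers, y is the line along which they close (so a half turn about z gives the same grasp; the last joint's range is limited). The gripper opens to 94 mm and grips with 3 to 60 N. Pads are 16 mm wide; open, the fingers measure 119 mm over their backs; the gripper's body (75 mm by 177 mm) begins 78 mm behind the grasp point.
Start: joints at [1.097, 0.3, 1.521, -0, 1.321, -0.067], TCP at [0.218, 0.505, 0.205] pointing down, gripper open.
Joint ranges: [-3.03, 3.03], [-0.79, 2.21], [0.23, 2.52], [-1.04, 4.18], [0, 3.07], [-2.55, 2.55]. Speed limits (rad/s): [2.22, 2.22, 2.57, 3.14, 3.14, 3.14].

INTERFACE

Orientations are given as [roll, pitch, yaw] about the fixed x, y, z axes, in that order (R = Rz(yaw) Ry(pitch) Rx(roll)).
In Python, from station import * gives the robot as it stands. The module is installed in compiled form; this text tells all that it offers.
- The arm moves only by the tool send_rows, never from a script. Its argument "rows" is a list of rows, each an object of numbers: "dx", "dy", "dz": the shift along the tool's x, y, z in mm; "roll": the turn about the tool's z in degrees; "jaw": the closure, from -1 (fully open) to 1 (shut). In form: [{"dx": .., "dy": .., "dz": .., "roll": .., "jaw": ..}, ...]. A call has 1 to 12 rows; each row shifts and turns the commanded pose from where the row before left it, along the tool's axes as they then stand; what a row does not reach is not made up. A row lasts 1/12 s, in which the tool goes at most 41.7 mm and 7.16 degrees, less where a joint would pass 70% of its speed; a pose out of reach is approached as far as the arm can. A call is refused whole if a number of a shift passes 41.7 or a number of a turn 7.16, either way. A call with a gripper value outside its range is refused whole. The fingers move at their own pace and stop on an object; "force" is the grip in N (left out, the last holds). Time passes only in rows, so rows that do not move let the fingers close. It gives the time, the measured TCP pose, the force, the opening and the grip force at its end, in the units of the state.
- get_obs(): the state, without advancing time (a new reading comes with each control period).
- camera(name): name is "scene" or "top"; returns a dict with "frame" (480x640x3 uint8, red, green, blue), "z_map" (480x640 float32, m along the optical axis (not along the pixel's ray), 0 where there is no reading), "camera_matrix" (3x3 intrinsics, pixels), "rvec" (rotation vector, rad) and "tvec" (3), from world to camera coordinates, as OpenCV has them. Camera axes: x right, y down, z forward; pixel columns grow to the right and rows downward; lengths in m; the calibration is good to about 2 mm. A picture is of the moment at which its call begins.
- hand_in(): hands the job in; it is judged then, once.
The state is a dict: "time_s": time; "qpos": joint angles; "joint_vel": joint speeds; "tau": joint torques, N m; "ee_pos": TCP position; "eef_rot": TCP orientation; "force": force on the tool from outside, world axes, zero at the start; "moment": the same for the moment, N m; "grip_width": finger opening in m; "grip_force": force on a finger pad.
Only numpy, scipy, OpenCV 4.12 (cv2) and the standard library are available. Lean on these libraries where they do the work, as an engineer would, in place of code of your own. Each camera call takes 0.05 s, during which the arm holds its last target. There are 200 camera calls.

TASK

Two copper rivets stand proud in their bushings on the brass strip of the steel bench block. With the fingertips, gently press the wide-headed rivet straight down until its head is fully home on its bushing, without ever pulling it up, then draw the hand back well clear, about 10 cm above it. Leave everything else alone: the narrow-headed rivet must stay proud as it is, and do not touch the block, collar, pane, punch or the drum with its crank.

Things in the scene. Friction and masses are not known exactly. Their poses are not given: they have to be found in the camera images.
- rivet_wide_top (a point): Centre of the top of the wide copper rivet head, the one to press: a low flat-topped dome 26 mm across, 6 mm high, on a 7 mm shank. It stands in a dark steel bushing 34 mm across, rim 5 mm above the brass strip; the head's underside starts 7 to 10 mm above that rim. Fully home, the underside lies on the rim and this point is 54 mm above the work surface. z is up.
- rivet_narrow_top (a point): Centre of the top of the narrow copper rivet head, to be left alone: the same shape and height but 14 mm across, in a bushing of the same size. It stands 90 mm from the wide rivet, at the other end of the strip; which end is which varies.
- rivet_wide (a joint): How far the wide rivet is pressed into its bushing, m: starts at 0 to 0.003, 0.010 when fully home, negative if pulled up. It slides only vertically against a steady 3 N friction and stays where it is left. The bushing is sprung: it yields down 1 mm per 5 N, at most 4 mm (20 N), and springs back up with the rivet, so press 1 to 3 mm beyond the home height; keep below 25 N.
- rivet_narrow (a joint): The same for the narrow rivet; it starts between 0 and 0.003 and must not change.
- block: Fixed steel bench block, 70 x 160 x 40 mm (x, y, z), with a brass strip 44 x 150 x 3 mm along the middle of its top, so that the strip's top is 43 mm above the work surface. Origin at the centre of its underside; its y axis runs along the strip, and the rivets stand at y = +45 and -45 mm.
- collar_center (a point): Centre of the loose brass lantern collar, a ring 90 mm across, 35 mm high, wall 9 mm. Bystander.
- pane_center (a point): Centre of the loose orange glass pane lying flat, 130 x 90 x 5 mm. Bystander.
- punch_center (a point): Centre of the loose upright steel rivet punch, 80 mm high, 32 mm across its foot and 26 mm at the top. Bystander.
- drum_stand: Fixed wooden stand of the rolling drum, 305 x 130 x 160 mm; origin at the centre of its underside, drum axis along its x, 120 mm up. The drum is 100 mm across; the cast iron crank is on its -x end, reaching 250 mm from the origin, with a grip 24 mm across on a 70 mm crank radius (up to 205 mm above the bench). Bystander.
- drum (a joint): Drum and crank angle, rad: 0 with the crank pointing up, growing as the crank goes from up towards -y. Must not be turned.

How it is judged:
By the outcome, as a careful person would: the job done as asked, in the order asked, and still so for the second after the job is handed in, with the robot touching nothing.
It also fails if it takes over 32 s, if anything falls off the work surface, if the arm or the gripper's body presses on something with over 40 N, if the wrist force passes 120 N, or if a joint passes its speed limit or range.

## Working session

There is one attempt and no reset: what is moved stays moved. The work goes in short steps, Python scripts to look and compute and a tool call to move; the robot and the scene stay as the last step left them, time stands still between calls to the robot, and variables do not carry over. Pictures are saved under pics/ and viewed, at most 10 in all, crops included, and the job is handed in when it is done.

Besides the shell and the picture viewer there is one more tool, called after "Emit:" by a JSON object that holds its "method" and its "body", one argument or row to a line. send_rows: Moves the arm, as the interface text tells. Its arguments: {"type":"object","properties":{"rows":{"type":"array"},"force":{"type":"number"}},"required":["rows"]}

```bash
mkdir -p pics
cat > h.py <<'E'
from station import *
import numpy as np, cv2
def proj(c,P):
    p,_=cv2.projectPoints(np.float64(P).reshape(-1,1,3),c["rvec"],c["tvec"],c["camera_matrix"],None); return p.reshape(-1,2)
def cloud(c):
    R,_=cv2.Rodrigues(c["rvec"]); K=c["camera_matrix"]; z=c["z_map"]
    v,u=np.mgrid[:480,:640]
    X=np.stack([(u-K[0,2])/K[0,0]*z,(v-K[1,2])/K[1,1]*z,z],-1)
    return (X-np.ravel(c["tvec"]))@R
def ray(c,px,h):
    R,_=cv2.Rodrigues(c["rvec"]); d=R.T@np.linalg.inv(c["camera_matrix"])@np.array([*px,1.]); o=-R.T@np.ravel(c["tvec"])
    return o+d*(h-o[2])/d[2]
E
python3 - <<'E'
from h import *
for n in("scene","top"):
    c=camera(n); cv2.imwrite(f"pics/{n}0.png",c["frame"][...,::-1]); np.savez(f"{n}0.npz",**c)
    R,_=cv2.Rodrigues(c["rvec"]); print(n,-R.T@np.ravel(c["tvec"]),c["camera_matrix"][0,0])
print(get_obs())
E
```

```text
scene [1.24489882 0.51662822 0.80365425] 511.52606414648164
top [ 0.48622816 -0.05614367  1.09837191] 458.43430537674254
{'time_s': 0.1, 'qpos': array([ 1.09744321e+00,  3.00441233e-01,  1.52151840e+00, -2.19209082e-05,
        1.32071931e+00, -6.66250049e-02]), 'joint_vel': array([-0.00015227, -0.00140392, -0.00326088, -0.00039332, -0.00150538,
       -0.00038834]), 'tau': array([ 9.63531529e-04, -5.32637930e+01, -3.53288198e+01,  7.10535957e-02,
        2.33821169e-02, -9.21742981e-05]), 'ee_pos': array([0.21749365, 0.50490638, 0.20492923]), 'eef_rot': array([-3.14050736e+00, -5.11345849e-05,  2.73486995e+00]), 'force': array([-0.16261893,  0.10955379, -0.48143325]), 'moment': array([ 0.03335113, -0.00213959,  0.00255383]), 'grip_force': 0.0, 'grip_width': 0.09391804138064491}
```

View pics/scene0.png

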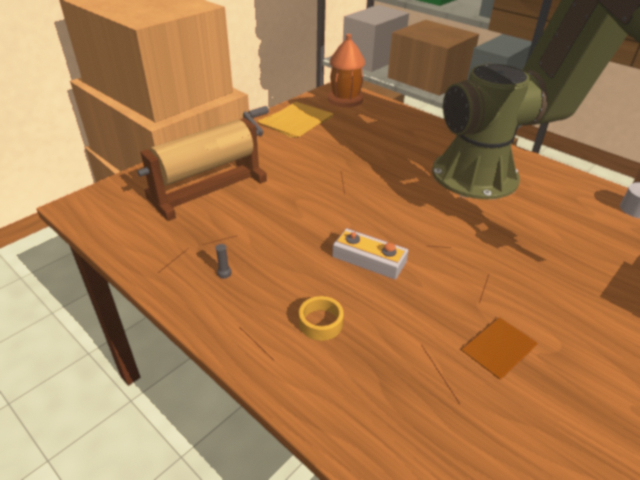

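View pics/top0.png

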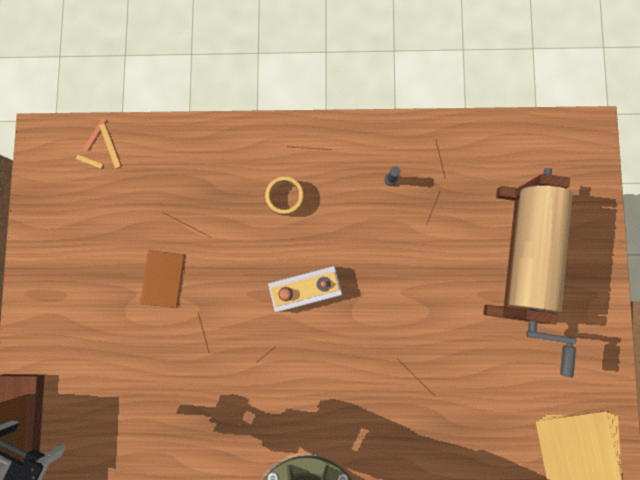

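The scene view shows the block with the wide head at about (390,248) and the narrow one at (353,238). In the top view, wide is at about (285,294) and narrow at (324,284). The punch, collar, pane and drum stand well away from the block. Next I measure with copper masks in both views.

Run:
```python
from h import *
from scipy.optimize import least_squares
C={n:dict(np.load(f"{n}0.npz")) for n in("scene","top")}
roi={"scene":(325,415,225,280),"top":(262,348,260,318)}
cr=[];cen={}
for n,(a,b,t,d) in roi.items():
    c=C[n]; im=c["frame"][t:d,a:b]; hsv=cv2.cvtColor(im,cv2.COLOR_RGB2HSV)
    P=cloud(c)[t:d,a:b]
    m=((hsv[...,0]<12)&(hsv[...,1]>110)&(hsv[...,2]>90)&(P[...,2]>.046)).astype(np.uint8)
    k,l,s,ce=cv2.connectedComponentsWithStats(m)
    print(n)
    for i in range(1,k):
        if s[i,4]>5:
            q=P[l==i]; print(s[i],ce[i]+[a,t],"cloud med",np.median(q,0).round(4),"z98",np.percentile(q[:,2],[50,90,98]).round(4))
    pic=cv2.resize(im,None,fx=4,fy=4,interpolation=cv2.INTER_CUBIC); mm=cv2.resize(m*255,(pic.shape[1],pic.shape[0]),interpolation=0)
    pic=np.vstack([pic,cv2.cvtColor(mm,cv2.COLOR_GRAY2RGB)]); 
    pic=cv2.copyMakeBorder(pic,0,480-pic.shape[0],0,0,0); cr.append(pic)
    # block top outline
    tp=((np.abs(P[...,2]-.0415)<.004)|(P[...,2]>.045)); 
    q=P[tp&(P[...,2]<.08)][:,:2].astype(np.float32); print("block",cv2.minAreaRect(q))
cv2.imwrite("pics/crop.png",np.hstack(cr)[...,::-1])
```

```text
scene
[25  7  6  7 26] [353.         234.80769231] cloud med [ 0.5178 -0.0335  0.0585] z98 [0.0585 0.061  0.0622]
[59 18 11  9 77] [389.35064935 246.67532468] cloud med [0.4963 0.0536 0.0601] z98 [0.0601 0.0624 0.064 ]
block ((0.506323516368866, 0.009043499827384949), (0.07310274988412857, 0.15875522792339325), 14.58621883392334)
top
[59 21  5  6 25] [323.04 283.4 ] cloud med [ 0.5152 -0.0362  0.0626] z98 [0.0626 0.0659 0.0665]
[18 29 11 10 91] [284.65934066 293.50549451] cloud med [0.4905 0.0497 0.0634] z98 [0.0634 0.0659 0.0675]
block ((0.5029123425483704, 0.00739692896604538), (0.06993244588375092, 0.159746915102005), 14.859768867492676)
```

View pics/crop.png

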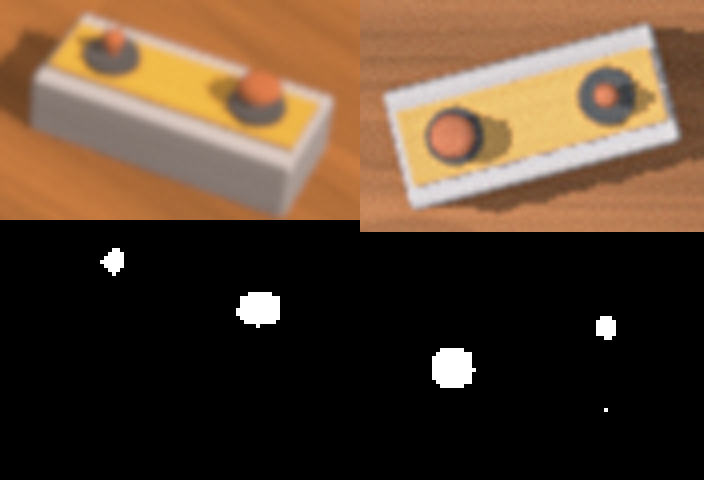

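Run:
```python
from h import *
C={n:dict(np.load(f"{n}0.npz")) for n in("scene","top")}
Ps=[]
for n in C:
    R,_=cv2.Rodrigues(C[n]["rvec"]); Ps.append(C[n]["camera_matrix"]@np.hstack([R,C[n]["tvec"].reshape(3,1)]))
o=get_obs(); ya=o["eef_rot"][2]
for nm,a,b in(("wide",(389.35,246.7),(284.66,293.5)),("narrow",(353,234.8),(323.04,283.4))):
    X=cv2.triangulatePoints(Ps[0],Ps[1],np.float64(a).reshape(2,1),np.float64(b).reshape(2,1)).ravel();X=X[:3]/X[3]
    print(nm,X.round(4),*[ray(C[n],p,.06).round(4) for n,p in zip(C,(a,b))])
    if nm=="wide":
        T=np.array([.4935,.0515]) ; 
        for t in(T,X[:2]):
            d=(t-o["ee_pos"][:2])*1000; print("dx,dy mm",d@[np.cos(ya),np.sin(ya)],d@[np.sin(ya),-np.cos(ya)])
```

```text
wide [0.4916 0.051  0.056 ] [0.4957 0.0535 0.06  ] [0.4916 0.0506 0.06  ]
dx,dy mm -432.8586270174144 -307.22998238862795
dx,dy mm -431.35726702407794 -308.4245649770863
narrow [ 0.5146 -0.036   0.0546] [ 0.5198 -0.0319  0.06  ] [ 0.5145 -0.0362  0.06  ]
```

Emit:
{"method": "send_rows", "body": {
  "rows": [
    {"dx": -15,"dy": -10.7,"jaw": 1},
    {"dx": -25,"dy": -17.8,"jaw": 1},
    {"dx": -29,"dy": -20.7,"jaw": 1},
    {"dx": -29,"dy": -20.7,"jaw": 1},
    {"dx": -29,"dy": -20.7,"jaw": 1},
    {"dx": -29,"dy": -20.7,"jaw": 1},
    {"dx": -29,"dy": -20.7,"jaw": 1},
    {"dx": -29,"dy": -20.7,"jaw": 1},
    {"dx": -29,"dy": -20.7,"jaw": 1},
    {"dx": -29,"dy": -20.7,"jaw": 1},
    {"dx": -29,"dy": -20.7,"jaw": 1},
    {"dx": -29,"dy": -20.7,"jaw": 1}
  ],
  "force": 10
}}

```text
invalid input at $.rows[0]: expected keys dx, dy, dz, roll, jaw
```

Emit:
{"method": "send_rows", "body": {
  "rows": [
    {"dx": -29,"dy": -20.7,"jaw": 1},
    {"dx": -29,"dy": -20.7,"jaw": 1},
    {"dx": -26,"dy": -18,"jaw": 1},
    {"dx": -15,"dy": -11.2,"jaw": 1},
    {"dx": -3,"dy": -1.9,"dz": 20,"jaw": 1},
    {"dz": 30,"jaw": 1},
    {"dz": 30,"jaw": 1},
    {"dz": 20,"jaw": 1},
    {"jaw": 1},
    {"jaw": 1}
  ]
}}

```text
invalid input at $.rows[0]: expected keys dx, dy, dz, roll, jaw
```

Run:
```python
from h import *
o=get_obs();print({k:o[k] for k in("time_s","ee_pos","eef_rot","force","grip_width")})
out=[]
for n,(a,b,t,d) in {"scene":(290,450,190,290),"top":(225,385,240,340)}.items():
    c=camera(n);np.savez(f"{n}1.npz",**c);im=c["frame"].copy()
    print(n,"tcp px",proj(c,o["ee_pos"]))
    out.append(cv2.resize(im[t:d,a:b],None,fx=4.5,fy=4.5,interpolation=cv2.INTER_CUBIC)[:450])
cv2.imwrite("pics/c1.png",cv2.resize(np.vstack(out),(480,600))[...,::-1])
```

```text
{'time_s': 0.1, 'ee_pos': array([0.21749365, 0.50490638, 0.20492923]), 'eef_rot': array([-3.14050736e+00, -5.11345849e-05,  2.73486995e+00]), 'force': array([-0.16261893,  0.10955379, -0.48143325]), 'grip_width': 0.09391804138064491}
scene tcp px [[675.45585484 227.32802013]]
top tcp px [[ 38.98737571 436.56985758]]
```

View pics/c1.png

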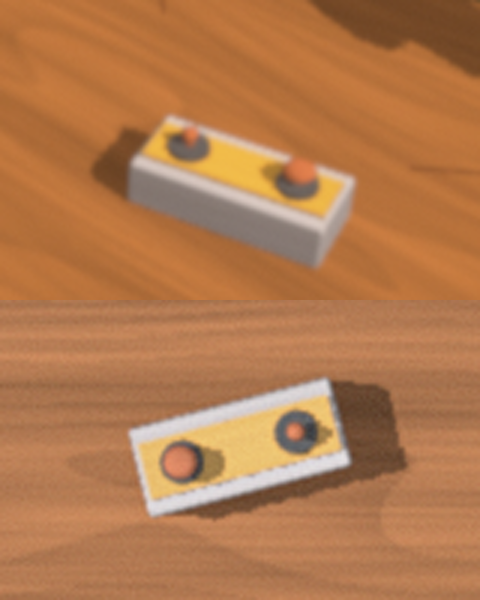

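The arm has not moved, because both calls were refused: every key is needed in each row. The picture still shows the block untouched, with wide at crop (180,462) and narrow at (297,432). I resend with all keys.

Emit:
{"method": "send_rows", "body": {
  "rows": [
    {"dx": -15,"dy": -10.7,"dz": 0,"roll": 0,"jaw": 1},
    {"dx": -25,"dy": -17.8,"dz": 0,"roll": 0,"jaw": 1},
    {"dx": -29,"dy": -20.7,"dz": 0,"roll": 0,"jaw": 1},
    {"dx": -29,"dy": -20.7,"dz": 0,"roll": 0,"jaw": 1},
    {"dx": -29,"dy": -20.7,"dz": 0,"roll": 0,"jaw": 1},
    {"dx": -29,"dy": -20.7,"dz": 0,"roll": 0,"jaw": 1},
    {"dx": -29,"dy": -20.7,"dz": 0,"roll": 0,"jaw": 1},
    {"dx": -29,"dy": -20.7,"dz": 0,"roll": 0,"jaw": 1},
    {"dx": -29,"dy": -20.7,"dz": 0,"roll": 0,"jaw": 1},
    {"dx": -29,"dy": -20.7,"dz": 0,"roll": 0,"jaw": 1},
    {"dx": -29,"dy": -20.7,"dz": 0,"roll": 0,"jaw": 1},
    {"dx": -29,"dy": -20.7,"dz": 0,"roll": 0,"jaw": 1}
  ],
  "force": 10
}}

```text
time_s: 1.2
ee_pos: [0.428, 0.1566, 0.2055]
eef_rot: [3.141, 0.0, 2.735]
force: [-0.1, 0.1, -0.1]
grip_width: 0.0171
grip_force: 0.0
```

Emit:
{"method": "send_rows", "body": {
  "rows": [
    {"dx": -29,"dy": -20.7,"dz": 0,"roll": 0,"jaw": 1},
    {"dx": -29,"dy": -20.7,"dz": 0,"roll": 0,"jaw": 1},
    {"dx": -26,"dy": -18,"dz": 0,"roll": 0,"jaw": 1},
    {"dx": -15,"dy": -10.5,"dz": 0,"roll": 0,"jaw": 1},
    {"dx": -3,"dy": -2.5,"dz": 20,"roll": 0,"jaw": 1},
    {"dx": 0,"dy": 0,"dz": 30,"roll": 0,"jaw": 1},
    {"dx": 0,"dy": 0,"dz": 30,"roll": 0,"jaw": 1},
    {"dx": 0,"dy": 0,"dz": 20,"roll": 0,"jaw": 1},
    {"dx": 0,"dy": 0,"dz": 0,"roll": 0,"jaw": 1},
    {"dx": 0,"dy": 0,"dz": 0,"roll": 0,"jaw": 1}
  ]
}}

```text
time_s: 2.03
ee_pos: [0.4923, 0.0514, 0.1054]
eef_rot: [-3.141, -0.001, 2.735]
force: [0.7, 0.3, 0.8]
grip_width: 0.0002
grip_force: 0.0
```

Run:
```python
from h import *
o=get_obs();print({k:o[k] for k in("time_s","ee_pos","eef_rot","force","grip_width")})
out=[]
for n,(a,b,t,d) in {"scene":(290,450,190,290),"top":(225,385,240,340)}.items():
    c=camera(n);np.savez(f"{n}1.npz",**c);im=c["frame"].copy()
    print(n,"tcp px",proj(c,o["ee_pos"]))
    out.append(cv2.resize(im[t:d,a:b],None,fx=4.5,fy=4.5,interpolation=cv2.INTER_CUBIC)[:450])
cv2.imwrite("pics/c2.png",cv2.resize(np.vstack(out),(480,600))[...,::-1])
```

```text
{'time_s': 2.0333, 'ee_pos': array([0.49233737, 0.05139266, 0.10542043]), 'eef_rot': array([-3.14094778e+00, -1.28777440e-03,  2.73478988e+00]), 'force': array([0.7234008 , 0.30760047, 0.81799315]), 'grip_width': 0.0001795650334744247}
scene tcp px [[391.63889941 229.7602616 ]]
top tcp px [[282.12490202 293.06286809]]
```

View pics/c2.png

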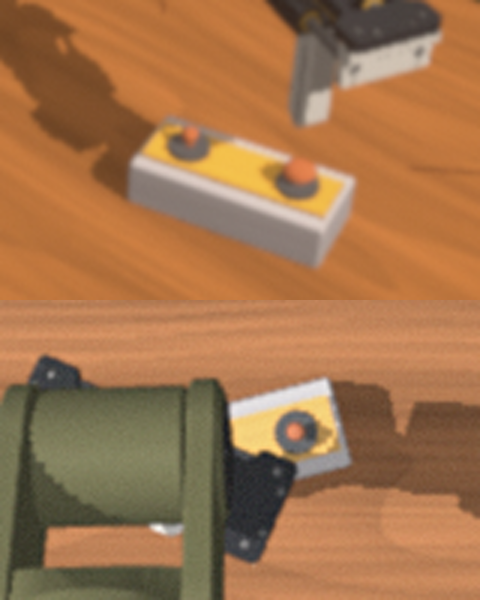

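The tips are directly over the wide head: at crop (310,122) in the scene view, with the head below at (299,172). I lower gently and watch the force.

Emit:
{"method": "send_rows", "body": {
  "rows": [
    {"dx": 0,"dy": 0,"dz": 10,"roll": 0,"jaw": 1},
    {"dx": 0,"dy": 0,"dz": 10,"roll": 0,"jaw": 1},
    {"dx": 0,"dy": 0,"dz": 8,"roll": 0,"jaw": 1},
    {"dx": 0,"dy": 0,"dz": 5,"roll": 0,"jaw": 1},
    {"dx": 0,"dy": 0,"dz": 3,"roll": 0,"jaw": 1},
    {"dx": 0,"dy": 0,"dz": 2,"roll": 0,"jaw": 1},
    {"dx": 0,"dy": 0,"dz": 1,"roll": 0,"jaw": 1},
    {"dx": 0,"dy": 0,"dz": 0,"roll": 0,"jaw": 1},
    {"dx": 0,"dy": 0,"dz": 0,"roll": 0,"jaw": 1}
  ]
}}

```text
time_s: 2.88
ee_pos: [0.4927, 0.0514, 0.0666]
eef_rot: [3.141, 0.0, 2.735]
force: [0.3, -0.3, 0.2]
grip_width: 0.0005
grip_force: 0.0
```

Emit:
{"method": "send_rows", "body": {
  "rows": [
    {"dx": 0,"dy": 0,"dz": 1,"roll": 0,"jaw": 1},
    {"dx": 0,"dy": 0,"dz": 1,"roll": 0,"jaw": 1},
    {"dx": 0,"dy": 0,"dz": 1,"roll": 0,"jaw": 1},
    {"dx": 0,"dy": 0,"dz": 1,"roll": 0,"jaw": 1},
    {"dx": 0,"dy": 0,"dz": 1,"roll": 0,"jaw": 1},
    {"dx": 0,"dy": 0,"dz": 1,"roll": 0,"jaw": 1},
    {"dx": 0,"dy": 0,"dz": 0,"roll": 0,"jaw": 1},
    {"dx": 0,"dy": 0,"dz": 0,"roll": 0,"jaw": 1}
  ]
}}

```text
time_s: 3.55
ee_pos: [0.4926, 0.0514, 0.0605]
eef_rot: [3.142, 0.0, 2.735]
force: [0.6, -0.6, 2.1]
grip_width: 0.0006
grip_force: 1.0
```

Contact, about 2–3 N. I go on in small steps to about 55 mm.

Emit:
{"method": "send_rows", "body": {
  "rows": [
    {"dx": 0,"dy": 0,"dz": 1,"roll": 0,"jaw": 1},
    {"dx": 0,"dy": 0,"dz": 1,"roll": 0,"jaw": 1},
    {"dx": 0,"dy": 0,"dz": 1,"roll": 0,"jaw": 1},
    {"dx": 0,"dy": 0,"dz": 1,"roll": 0,"jaw": 1},
    {"dx": 0,"dy": 0,"dz": 1,"roll": 0,"jaw": 1},
    {"dx": 0,"dy": 0,"dz": 0,"roll": 0,"jaw": 1},
    {"dx": 0,"dy": 0,"dz": 0,"roll": 0,"jaw": 1}
  ]
}}

```text
time_s: 4.13
ee_pos: [0.4925, 0.0514, 0.0554]
eef_rot: [-3.142, -0.0, 2.735]
force: [-0.5, -0.1, 1.5]
grip_width: 0.0006
grip_force: 0.9
```

Emit:
{"method": "send_rows", "body": {
  "rows": [
    {"dx": 0,"dy": 0,"dz": 0.7,"roll": 0,"jaw": 1},
    {"dx": 0,"dy": 0,"dz": 0.8,"roll": 0,"jaw": 1},
    {"dx": 0,"dy": 0,"dz": 0,"roll": 0,"jaw": 1},
    {"dx": 0,"dy": 0,"dz": 0,"roll": 0,"jaw": 1},
    {"dx": 0,"dy": 0,"dz": 0,"roll": 0,"jaw": 1}
  ]
}}

```text
time_s: 4.55
ee_pos: [0.4926, 0.0514, 0.0539]
eef_rot: [3.142, 0.0, 2.735]
force: [-0.5, -0.0, 2.2]
grip_width: 0.0001
grip_force: 1.0
```

Emit:
{"method": "send_rows", "body": {
  "rows": [
    {"dx": 0,"dy": 0,"dz": 0.5,"roll": 0,"jaw": 1},
    {"dx": 0,"dy": 0,"dz": 0.5,"roll": 0,"jaw": 1},
    {"dx": 0,"dy": 0,"dz": 0,"roll": 0,"jaw": 1},
    {"dx": 0,"dy": 0,"dz": 0,"roll": 0,"jaw": 1},
    {"dx": 0,"dy": 0,"dz": 0,"roll": 0,"jaw": 1}
  ]
}}

```text
time_s: 4.97
ee_pos: [0.4926, 0.0514, 0.0531]
eef_rot: [3.142, 0.0, 2.735]
force: [-0.8, 0.8, 4.3]
grip_width: 0.0006
grip_force: 2.5
```

Emit:
{"method": "send_rows", "body": {
  "rows": [
    {"dx": 0,"dy": 0,"dz": 0.5,"roll": 0,"jaw": 1},
    {"dx": 0,"dy": 0,"dz": 0.5,"roll": 0,"jaw": 1},
    {"dx": 0,"dy": 0,"dz": 0,"roll": 0,"jaw": 1},
    {"dx": 0,"dy": 0,"dz": 0,"roll": 0,"jaw": 1},
    {"dx": 0,"dy": 0,"dz": 0,"roll": 0,"jaw": 1}
  ]
}}

```text
time_s: 5.38
ee_pos: [0.4927, 0.0514, 0.0524]
eef_rot: [3.141, 0.0, 2.735]
force: [-2.2, 0.7, 7.9]
grip_width: 0.0005
grip_force: 4.3
```

Emit:
{"method": "send_rows", "body": {
  "rows": [
    {"dx": 0,"dy": 0,"dz": 0.5,"roll": 0,"jaw": 1},
    {"dx": 0,"dy": 0,"dz": 0.5,"roll": 0,"jaw": 1},
    {"dx": 0,"dy": 0,"dz": 0,"roll": 0,"jaw": 1},
    {"dx": 0,"dy": 0,"dz": 0,"roll": 0,"jaw": 1},
    {"dx": 0,"dy": 0,"dz": 0,"roll": 0,"jaw": 1}
  ]
}}

```text
time_s: 5.8
ee_pos: [0.4927, 0.0514, 0.0516]
eef_rot: [3.141, 0.0, 2.735]
force: [-3.4, 0.2, 13.3]
grip_width: 0.0004
grip_force: 6.0
```

The force is 13 N, about 2.4 mm past home, so the rivet is seated. I retract slowly at first, then to about 10 cm above.

Emit:
{"method": "send_rows", "body": {
  "rows": [
    {"dx": 0,"dy": 0,"dz": -0.5,"roll": 0,"jaw": 1},
    {"dx": 0,"dy": 0,"dz": -1,"roll": 0,"jaw": 1},
    {"dx": 0,"dy": 0,"dz": -1,"roll": 0,"jaw": 1},
    {"dx": 0,"dy": 0,"dz": -1,"roll": 0,"jaw": 1},
    {"dx": 0,"dy": 0,"dz": -2,"roll": 0,"jaw": 1},
    {"dx": 0,"dy": 0,"dz": -5,"roll": 0,"jaw": 1},
    {"dx": 0,"dy": 0,"dz": -12,"roll": 0,"jaw": 1},
    {"dx": 0,"dy": 0,"dz": -20,"roll": 0,"jaw": 1},
    {"dx": 0,"dy": 0,"dz": -25,"roll": 0,"jaw": 1},
    {"dx": 0,"dy": 0,"dz": -25,"roll": 0,"jaw": 1},
    {"dx": 0,"dy": 0,"dz": -12,"roll": 0,"jaw": 1},
    {"dx": 0,"dy": 0,"dz": 0,"roll": 0,"jaw": 1}
  ]
}}

```text
time_s: 6.8
ee_pos: [0.4936, 0.0514, 0.1583]
eef_rot: [3.14, 0.004, 2.735]
force: [0.1, -0.3, 0.2]
grip_width: 0.0006
grip_force: 0.0
```

Run:
```python
from h import *
o=get_obs();print({k:o[k] for k in("time_s","ee_pos","force")})
c=camera("scene"); c0=dict(np.load("scene0.npz")); a,b,t,d=330,410,220,280
for k in(c0,c):
    hs=cv2.cvtColor(k["frame"][t:d,a:b],cv2.COLOR_RGB2HSV);P=cloud(k)[t:d,a:b]
    m=((hs[...,0]<12)&(hs[...,1]>110)&(hs[...,2]>90)&(P[...,2]>.046)&(P[...,2]<.08)).astype(np.uint8)
    n,l,s,ce=cv2.connectedComponentsWithStats(m)
    for i in range(1,n):
        if s[i,4]>8: print((ce[i]+[a,t]).round(2),s[i,4],np.median(P[l==i],0).round(4))
    print()
cv2.imwrite("pics/end.png",np.hstack([cv2.resize(k["frame"][t-30:d,a-10:b],None,fx=4.4,fy=4.4,interpolation=cv2.INTER_CUBIC) for k in(c0,c)])[...,::-1])
```

```text
{'time_s': 6.8, 'ee_pos': array([0.49357697, 0.05144583, 0.15826646]), 'force': array([ 0.05657613, -0.34938731,  0.24226756])}
[353.   234.81] 26 [ 0.5178 -0.0335  0.0585]
[389.29 246.71] 76 [0.4958 0.0534 0.0601]

[352.96 235.04] 26 [ 0.5179 -0.0335  0.0577]
[389.28 249.74] 69 [0.4962 0.0541 0.0515]
```

View pics/end.png

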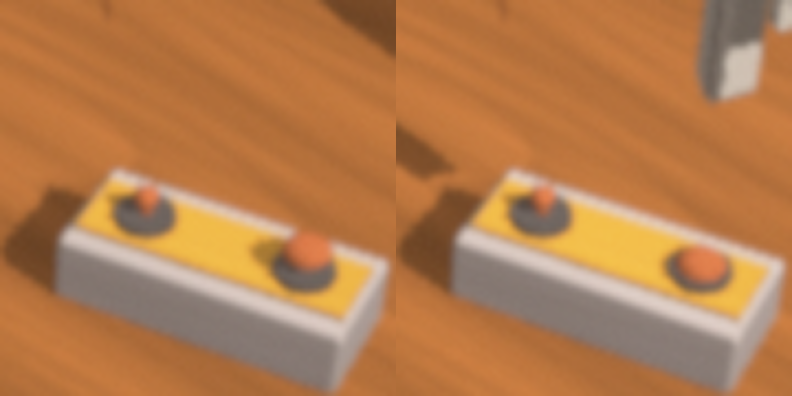

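The wide head now sits on its bushing (right half, (703,264)), 8.6 mm lower than before. The narrow head is unchanged at (544,198), and the hand is clear. I let it settle and hand in.

Emit:
{"method": "send_rows", "body": {
  "rows": [
    {"dx": 0,"dy": 0,"dz": 0,"roll": 0,"jaw": 1},
    {"dx": 0,"dy": 0,"dz": 0,"roll": 0,"jaw": 1},
    {"dx": 0,"dy": 0,"dz": 0,"roll": 0,"jaw": 1},
    {"dx": 0,"dy": 0,"dz": 0,"roll": 0,"jaw": 1}
  ]
}}

```text
time_s: 7.18
ee_pos: [0.4922, 0.0514, 0.1546]
eef_rot: [-3.141, -0.001, 2.735]
force: [0.7, 0.1, 0.9]
grip_width: 0.0006
grip_force: 0.0
```

```bash
python3 -c "
from station import *
print(get_obs()['ee_pos'],hand_in())"
```

```text
the job is handed in; nothing more can be done
[0.49221707 0.05139242 0.15462828] None
```

The wide rivet is pressed home (highest force read 13 N), the narrow rivet still stands proud, the hand is clear about 10 cm above, and the job was handed in at about 7.2 s (no verdict shown).

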